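Shift the roller mixer's lever into the green slot

TASK

On the white roller mixer, push the black gear lever along its H-shaped gate, across to the right-hand lane (right as seen from the robot) and fully home into the slot with the green tab at its end. Only push it, with the fingertips or the outside of the fingers: do not grip the lever, do not run it into the blue-tabbed slot, and leave the things standing round the mixer where they are. Leave the lever there and draw back clear of it.

Things in the scene. Friction and masses are not known exactly. Their poses are not given: they have to be found in the camera images.
- mixer: white bench roller mixer, fixed to the worktop. Origin on the worktop straight below the middle of the H-gate; x along the gate's two lanes from near to far side, y to the left across the gate, z up. Gearbox housing 150 (x) x 180 (y) mm about the origin, gate plate on top. Behind it a lower deck with two dark rollers, x 75 to 140 mm, at most 85 mm high.
- gate_mid (a point): middle of the H-gate, top of its 124 x 110 mm aluminium plate, 92 mm above the worktop; axes as the mixer's. Lanes 14.5 mm wide along x at y = +20 mm (left; yellow tab far, red tab near) and y = -20 mm (right). A cross channel 20 mm wide (x -10 to 10) joins them; solid islands 25 mm wide in y between the lanes, corners rounded, block crossing elsewhere.
- lever_cross (a joint): sideways lean of the lever about the mixer's x axis, rad; pivot 10 mm above the mixer's origin. -0.25 = left stop (left lane), +0.25 = right stop (right lane); the islands leave about 0.02 of play in a lane. Dry friction holds it where it is left (about 3 N at the knob), no spring. It starts in the left lane.
- lever_fore (a joint): lean of the lever along the lanes, rad, same pivot: 0 = upright, in the cross channel; positive = towards the mixer's +x (far); stops at -0.32 (near slots, fully home) and +0.32 (far slots, fully home). It can cross between lanes only within about 0.05 of 0. Same friction, no spring; it starts anywhere along the left lane.
- knob_mid (a point): centre of the lever's black knob, an upright rounded square grip 38 x 38 mm, 44 mm tall plus a 7 mm cap, 122 mm from the pivot along the lever, about 130 mm above the worktop. Below it 18 mm of bare 11 mm stem above the gate plate. Axes: z up the lever, x and y as the mixer's when upright. Fully home it is about 40 mm along x and 31 mm along y from the gate's middle.
- stem_gate (a point): point on the lever's axis at the height of the gate plate, 78 mm from the pivot; fully home it is about 26 mm along x and 20 mm along y from the gate's middle.
- green_mark (a point): top centre of the green tab, 18 x 22 x 3 mm, on the gate plate beyond one end of the right-hand lane: 47 mm from the gate's middle along the mixer's x (far end) or -x (near end), y = -20 mm. Its slot is the goal.
- blue_mark (a point): top centre of the blue tab, same size, at the other end of the right-hand lane. Its slot must not be entered.
- knob_near: face of the knob on the near (-x) side; origin at the lever's pivot, 122 mm below the knob's centre along the lever
- knob_far: face of the knob on the far (+x) side; origin as above
- knob_left: face of the knob on the left (+y) side; origin as above
- knob_right: face of the knob on the right (-y) side; origin as above
- pot: loose white sample pot with a red lid, 68 mm across, 62 mm tall, left of the mixer; origin under its centre; leave alone
- oil: loose brown dropper bottle, 33 mm across, 104 mm tall, left of the mixer; origin under its centre; leave alone
- vial: loose glass vial with a blue cap, 25 mm across, 56 mm tall, right of the mixer; origin under its centre; leave alone
- dish: loose petri dish, 94 mm across, 16 mm tall, right of the mixer; origin under its centre; leave alone

How it is judged:
By the outcome, as a careful person would: the job done as asked, in the order asked, and still so for the second after the job is handed in, with the robot touching nothing.
It also fails if it takes over 72 s, if anything falls off the work surface, if the arm or the gripper's body presses on something with over 40 N, if the wrist force passes 120 N, or if a joint passes its speed limit or range.

ROBOT

A 6-joint arm with a two-finger parallel gripper is mounted at the origin on a cart in front of the work surface, level with it; the furniture and walls round the work are solid. World frame = base frame: x ahead of the robot, y to its left, z up, the work surface at z = 0. Lengths are in m, angles in rad, forces in N, time in s.
With the tool pointing down it reaches from about 0.3 to 0.875 m from the base axis. Payload 6.4 kg.
Tool frame: the origin (TCP) lies on the mounting face of the last link; the fingertips stand 173 mm ahead of it and the grasp point (between the pads) lies 155 mm ahead of it (ctrl.tip_reach is the distance from the TCP to the fingertips, in m); z points along the fingers, y is the line along which they close (so a half turn about z gives the same grasp; the last joint's range is limited). The gripper opens to 85 mm and grips with 20 to 120 N. Pads are 22 mm wide; open, the fingers measure 114 mm over their backs; the gripper's body (76 mm by 85 mm) begins 54 mm behind the grasp point. The pads swing forward as they close: fully open they stand 13 mm farther back than shut.
Start: joints at [1.046, 0.181, 1.607, -0, 1.354, -0.206], TCP at [0.18, 0.546, 0.405] pointing down, gripper open.
Joint ranges: [-2.99, 2.99], [-0.89, 2.07], [0.3, 2.58], [-1.14, 4.28], [0, 2.63], [-3.12, 3.12]. Speed limits (rad/s): [2.57, 2.57, 3.01, 3.14, 3.14, 3.14].

INTERFACE

Orientations are given as a unit quaternion [w, x, y, z].
In Python, from bench import ctrl gives the robot as it stands.
- The arm moves only by the shell command python3 -m pendant 'ROWS'. ROWS is JSON, a list that holds one entry, the list of rows, each a list of 7 numbers: the opening, from 0 (shut) to 1 (fully open), then the shift along the tool's x, y, z in mm, then the turn, a rotation vector about the tool's x, y, z in rad. A call has 1 to 5 rows; each row is the pose to reach, as a shift and turn from the pose commanded when the call began, along the tool's axes at that moment; what a row does not reach only later rows make up. A row lasts 1/12 s, in which the tool goes at most 41.7 mm and 7.16 degrees, less where a joint would pass 70% of its speed; a pose out of reach is approached as far as the arm can. A call with a gripper value outside its range is refused whole. The fingers move at their own pace and stop on an object; the grip force is fixed at half the most. Time passes only in rows, so rows that repeat a pose let the fingers close. It gives the time, the measured TCP pose, the force, the opening and the grip force at its end, in the units of the state.
- ctrl.get_obs(): the state, without advancing time (a new reading comes with each control period).
- ctrl.camera(name): name is "side" or "top"; returns the picture (480x640x3 uint8, red, green, blue); there is no depth.
- ctrl.camera_params(name): a dict with "mtx" (3x3 intrinsics, pixels), "world_from_camera" (4x4, takes a point from camera to world coordinates). Camera axes: x right, y down, z forward; pixel columns grow to the right and rows downward; lengths in m; the calibration is good to about 2 mm. A picture is of the moment at which its call begins. camera_params takes no time and is no camera call.
- ctrl.hand_in(): hands the job in; it is judged then, once.
Trained networks look in the newest picture that a camera, given by its name, has taken for a name from the list of things; names that differ only in an ending like _2 or _b are one class to them, and where a whole thing is asked for, a point or a joint stands for the part that bears it (a point fixed in the world has none). Each returns a list of dicts, best first, with "confidence" (0 to 1); they miss things now and then, are a little off and sometimes report something else, mostly with a low value. They report only what shows in the picture. A call takes as long as a camera call.
- ctrl.boxes_of(camera, name): "point" ([column, row] as shares, 0 to 1, of the picture: columns of its width, rows of its height, amid what is visible of it).
The state is a dict: "time_s": time; "q": joint angles; "dq": joint speeds; "joint_efforts": joint torques, N m; "eef_pos": TCP position; "eef_rot": TCP orientation; "wrist_force": force on the tool from outside, world axes, zero at the start; "torque": the same for the moment, N m; "opening": opening from 0.0 (shut) to 1.0 (fully open); "grasp_force": force on a finger pad.
Only numpy, scipy, OpenCV 4.12 (cv2) and the standard library are available. Lean on these libraries where they do the work, as an engineer would, in place of code of your own. Each camera call takes 0.05 s, during which the arm holds its last target. There are 200 camera calls.

## Working session

There is one attempt and no reset: what is moved stays moved. The work goes in short steps, Python scripts to look and compute and a shell command to move; the robot and the scene stay as the last step left them, time stands still between calls to the robot, and variables do not carry over. Pictures are saved under pics/ and viewed, at most 10 in all, crops included, and the job is handed in when it is done.

```bash
mkdir -p pics
python3 - <<'E'
from bench import ctrl
import cv2,numpy as np
for c in("side","top"):
    im=ctrl.camera(c); cv2.imwrite(f"pics/{c}1.png",im[:,:,::-1])
    p=ctrl.camera_params(c); print(c,np.round(p["mtx"],1).tolist(),np.round(p["world_from_camera"],3).tolist())
    for n in("mixer","knob_mid","green_mark","blue_mark","gate_mid"):
        print(n,[(np.round(np.array(d["point"])*[640,480],1).tolist(),round(d["confidence"],2)) for d in ctrl.boxes_of(c,n)[:2]])
o=ctrl.get_obs();print(o["eef_pos"],o["eef_rot"],o["time_s"],ctrl.tip_reach)
E
```

```text
side [[620.7, 0.0, 327.0], [0.0, 620.7, 230.5], [0.0, 0.0, 1.0]] [[0.847, -0.234, 0.478, 0.008], [-0.532, -0.338, 0.777, -1.022], [-0.021, -0.912, -0.41, 0.573], [0.0, 0.0, 0.0, 1.0]]
mixer [([350.2, 272.7], 0.65), ([333.3, 228.2], 0.18)]
knob_mid [([333.3, 227.7], 0.9)]
green_mark []
blue_mark [([350.8, 273.1], 0.17)]
gate_mid [([350.4, 274.2], 0.76), ([365.9, 252.0], 0.18)]
top [[503.2, 0.0, 318.8], [0.0, 503.2, 236.8], [0.0, 0.0, 1.0]] [[0.001, -0.979, 0.206, 0.365], [-1.0, -0.001, -0.002, -0.176], [0.002, -0.206, -0.978, 0.927], [0.0, 0.0, 0.0, 1.0]]
mixer [([334.4, 230.1], 0.76), ([258.7, 203.3], 0.36)]
knob_mid [([313.6, 230.5], 0.58)]
green_mark []
blue_mark [([259.4, 199.9], 0.35)]
gate_mid [([337.1, 229.8], 0.58)]
[0.18023781 0.54604136 0.40474461] [2.58802457e-05 1.58753039e-01 9.87318323e-01 2.27476232e-05] 0.6 0.1734
```

View pics/side1.png

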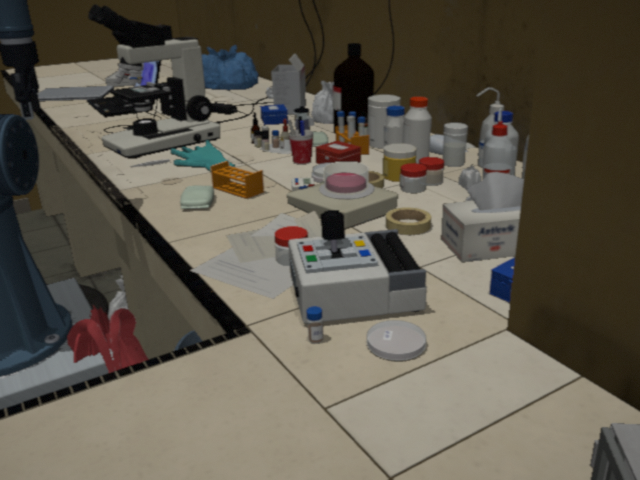

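View pics/top1.png

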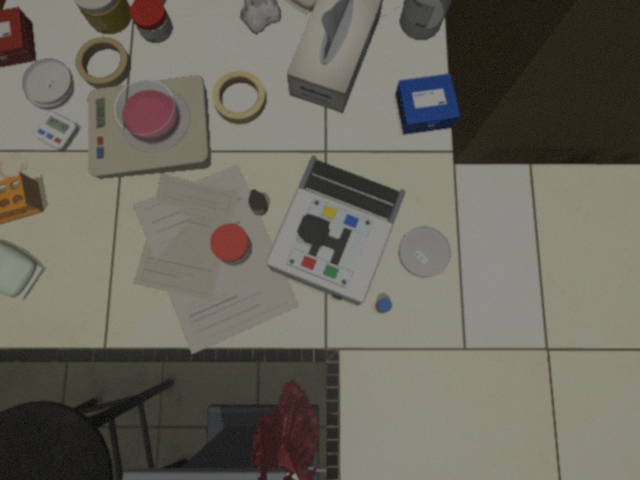

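Run:
```python
import cv2
a=cv2.imread("pics/top1.png")[160:300,240:420]; cv2.imwrite("pics/topcrop.png",cv2.resize(a,(720,560),interpolation=cv2.INTER_CUBIC))
```

```text
(no output)
```

View pics/topcrop.png

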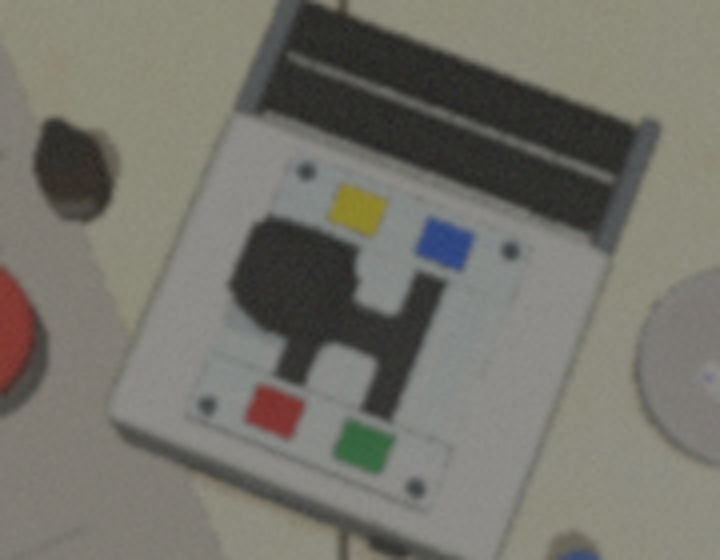

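The side view shows the lever upright-ish near (333,227). In the top view the tabs are yellow (329.5,212), blue (351,221), red (309,263) and green (331,271.5), so the goal is the near right slot. The knob is near (314,230).

```bash
cat > h.py <<'E'
from bench import ctrl
import numpy as np
def ray(c,uv):
    p=ctrl.camera_params(c);W=np.array(p["world_from_camera"]);d=W[:3,:3]@np.linalg.inv(p["mtx"])@[*uv,1];return W[:3,3],d
def onz(c,uv,z):
    o,d=ray(c,uv);return o+d*(z-o[2])/d[2]
def tri(a,b):
    A=[];r=[]
    for o,d in(a,b):
        d=d/np.linalg.norm(d);P=np.eye(3)-np.outer(d,d);A.append(P);r.append(P@o)
    return np.linalg.lstsq(np.vstack(A),np.hstack(r),rcond=None)[0]
def proj(c,X):
    p=ctrl.camera_params(c);q=np.array(p["mtx"])@(np.linalg.inv(p["world_from_camera"])@[*X,1])[:3];return q[:2]/q[2]
E
python3 - <<'E'
from h import *
T={k:onz("top",v,.095) for k,v in dict(y=(329.5,212.3),b=(351.3,221),r=(308.8,262.8),g=(331.3,271.5)).items()}
M=sum(T.values())/4; f=(T['y']+T['b']-T['r']-T['g'])/2; l=(T['y']+T['r']-T['b']-T['g'])/2
print({k:v.round(4) for k,v in T.items()}); print(M.round(4),np.linalg.norm(f),np.linalg.norm(l),np.arctan2(f[1],f[0]),np.arctan2(-l[0],l[1]))
yaw=(np.arctan2(f[1],f[0])+np.arctan2(-l[0],l[1]))/2
R=np.array([[np.cos(yaw),-np.sin(yaw)],[np.sin(yaw),np.cos(yaw)]])
print("side proj gate",proj("side",M), "green", proj("side",T['g']))
for z in(.125,.135,.15):
    print(z,(R.T@(onz("top",(313.6,230.5),z)-M)[:2]).round(4))
K=tri(ray("top",(313.6,230.5)),ray("side",(333.3,227.7)));print(K,R.T@(K-M)[:2])
# predicted knob top at various fore
for fo in(-.2,-.1,0,.1,.2,.32):
    for s,c in((.147,"cap"),(.122,"mid")):
        X=np.array([np.sin(fo)*s,np.sin(.25)*s*np.cos(fo)]);z=.01+s*np.cos(fo)*np.cos(.25)
        P=[*(M[:2]+R@X),z];print(fo,c,proj("top",P).round(1),proj("side",P).round(1))
E
```

```text
{'y': array([ 0.5831, -0.1958,  0.095 ]), 'b': array([ 0.5679, -0.2328,  0.095 ]), 'r': array([ 0.4959, -0.1608,  0.095 ]), 'g': array([ 0.4813, -0.1984,  0.095 ])}
[ 0.5321 -0.197   0.095 ] 0.09355730215846184 0.04016831271885 -0.37957656273693324 -0.38069493446951214
side proj gate [334.996647   250.35002397] green [310.52901343 258.05837785]
0.125 [0.0012 0.0306]
0.135 [-0.0008  0.0297]
0.15 [-0.0039  0.0283]
[ 0.54555425 -0.16943776  0.12469549] [0.00232078 0.03055742]
-0.2 cap [303.3 243.4] [314.4 215.4]
-0.2 mid [308.3 244.8] [318.1 228.8]
-0.1 cap [306.4 234.6] [322.4 213.5]
-0.1 mid [310.8 237.7] [324.7 227.2]
0 cap [309.8 226.1] [330.6 212.3]
0 mid [313.6 230.8] [331.5 226.2]
0.1 cap [313.4 217.9] [338.7 212. ]
0.1 mid [316.4 224.2] [338.2 225.9]
0.2 cap [317.1 210.1] [346.8 212.5]
0.2 mid [319.4 217.9] [344.9 226.3]
0.32 cap [321.7 201.6] [356.3 214.2]
0.32 mid [323.1 210.9] [352.8 227.7]
```

```bash
cat >> h.py <<'E'
from scipy.spatial.transform import Rotation as Ro
yaw=-.380; G=np.array([.5321,-.1970]); R2=np.array([[np.cos(yaw),-np.sin(yaw)],[np.sin(yaw),np.cos(yaw)]])
def state():
    o=ctrl.get_obs();w,x,y,z=o["eef_rot"];R=Ro.from_quat([x,y,z,w]);tip=o["eef_pos"]+R.apply([0,0,ctrl.tip_reach])
    return o,R,tip
def rel(x,y,z):  # shift (tool axes, mm) to put tip at mixer-local x,y, world z; and turn
    o,R,tip=state();t=np.array([*(G+R2@[x,y]),z])
    Rd=Ro.from_matrix(np.c_[[*-R2[:,0],0],[*R2[:,1],0],[0,0,-1]])
    tcp=t+[0,0,ctrl.tip_reach]
    return (R.inv().apply(tcp-o["eef_pos"])*1000).round(1),(R.inv()*Rd).as_rotvec().round(4)
def loc(P): return (R2.T@(np.array(P)[:2]-G)*1000).round(1)
E
python3 - <<'E'
from h import *
print("oil",loc(onz("top",(257,193),.1)),"pot",loc(onz("top",(230,243),.06)), "vial",loc(onz("top",(384,303),.05)),"microscope",onz("side",(165,140),0),onz("side",(120,15),.3))
print(rel(0,.078,.24), rel(0,.078,.103))
E
```

```text
oil [ 31.2 147.4] pot [-61.  164.4] vial [ -57.6 -123.9] microscope [0.62208093 1.0102407  0.        ] [0.87874778 2.34287899 0.3       ]
(array([-571.8, -517.4,   -8.7]), array([0.0001, 0.    , 0.0611])) (array([-571.8, -517.4,  128.3]), array([0.0001, 0.    , 0.0611]))
```

```bash
python3 -m pendant '[[[0,-30,-27,0,0,0,0.06],[0,-60,-54,0,0,0,0.06],[0,-90,-81,0,0,0,0.06],[0,-120,-108,0,0,0,0.06],[0,-150,-136,0,0,0,0.06]]]'; python3 -c "
from h import *
print(rel(0,.078,.24))"
```

```text
time_s: 1.02
eef_pos: [0.2804, 0.3684, 0.4048]
eef_rot: [0.0, 0.188, 0.982, 0.0]
wrist_force: [0.5, 0.0, -0.2]
opening: 0.295
grasp_force: 0.0
(array([-442.7, -354.6,   -8.6]), array([0.0005, 0.0004, 0.0021]))
```

```bash
python3 -m pendant '[[[0,-30,-24,0,0,0,0],[0,-60,-48,0,0,0,0],[0,-90,-72,0,0,0,0],[0,-120,-96,0,0,0,0],[0,-150,-120,0,0,0,0]]]';  python3 -m pendant '[[[0,-30,-24,0,0,0,0],[0,-60,-48,0,0,0,0],[0,-90,-72,0,0,0,0],[0,-120,-96,0,0,0,0],[0,-150,-120,0,0,0,0]]]'; python3 -c "
from h import *
print(rel(0,.078,.24))"
```

```text
time_s: 1.43
eef_pos: [0.3754, 0.2012, 0.4051]
eef_rot: [0.001, 0.188, 0.982, 0.0]
wrist_force: [1.8, 0.4, -0.6]
opening: -0.005
grasp_force: 0.0
time_s: 1.85
eef_pos: [0.4705, 0.034, 0.405]
eef_rot: [0.0, 0.188, 0.982, 0.0]
wrist_force: [0.7, 1.8, 0.5]
opening: 0.002
grasp_force: 0.0
(array([-142.8, -113.8,   -8.3]), array([0.0003, 0.0009, 0.0009]))
```

```bash
python3 -m pendant '[[[0,-30,-24,0,0,0,0],[0,-60,-48,0,0,0,0],[0,-90,-72,0,0,0,0],[0,-120,-95,0,0,0,0],[0,-120,-95,0,0,0,0]]]';  python3 -m pendant '[[[0,0,0,0,0,0,0],[0,0,0,0,0,0,0]]]'; python3 -c "
from h import *
print(rel(0,.078,.24))
import cv2
cv2.imwrite('pics/side2.png',cv2.resize(ctrl.camera('side')[120:320,230:470,::-1],(720,600)))"
```

```text
time_s: 2.27
eef_pos: [0.5485, -0.1021, 0.4046]
eef_rot: [0.001, 0.191, 0.982, -0.001]
wrist_force: [-0.7, 0.8, -0.2]
opening: 0.0
grasp_force: 0.0
time_s: 2.43
eef_pos: [0.5461, -0.0965, 0.4043]
eef_rot: [-0.001, 0.189, 0.982, 0.0]
wrist_force: [0.5, 0.9, -0.1]
opening: 0.0
grasp_force: 0.0
(array([-24.3, -20.6,  -9.2]), array([ 0.0003, -0.0013,  0.0007]))
```

View pics/side2.png

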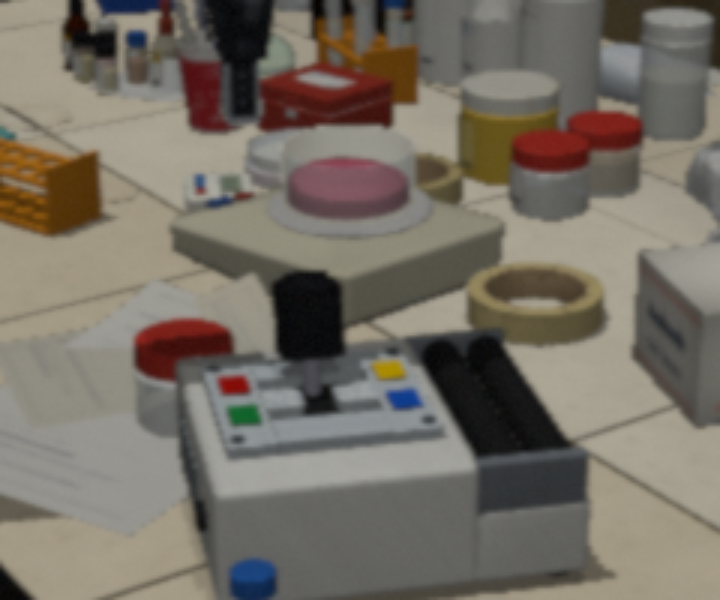

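The knob cap is at about (333,214) in full-image pixels and the stem at (334,247), so fore is about 0.02. That puts it in the cross channel. The fingertips are well above it. Next I descend on the left side.

```bash
python3 -m pendant '[[[0,-24,-21,0,0,0,0],[0,-24,-21,20,0,0,0],[0,-24,-21,50,0,0,0],[0,-24,-21,80,0,0,0],[0,-24,-21,80,0,0,0]]]';  python3 -m pendant '[[[0,0,0,0,0,0,0],[0,0,0,0,0,0,0]]]'; python3 -c "
from h import *
print(rel(0,.078,.103))"
```

```text
time_s: 2.9
eef_pos: [0.5583, -0.1227, 0.3189]
eef_rot: [-0.005, 0.187, 0.982, 0.001]
wrist_force: [-0.8, 0.5, -0.4]
opening: 0.004
grasp_force: 0.0
time_s: 3.07
eef_pos: [0.5613, -0.1243, 0.3266]
eef_rot: [0.001, 0.188, 0.982, -0.0]
wrist_force: [0.6, -0.6, -0.3]
opening: -0.001
grasp_force: 0.0
(array([ 0.3, -0.3, 50.2]), array([-0.    ,  0.002 ,  0.0026]))
```

```bash
python3 -m pendant '[[[0,0,0,20,0,0,0],[0,0,0,40,0,0,0],[0,0,0,50,0,0,0],[0,0,0,50,0,0,0],[0,0,0,50,0,0,0]]]';  python3 -m pendant '[[[0,0,-5,0,0,0,0],[0,0,-10,0,0,0,0],[0,0,-15,0,0,0,0],[0,0,-20,0,0,0,0],[0,0,-20,0,0,0,0]]]'; python3 -c "
from h import *
print(rel(0,.010,.103))"
```

```text
time_s: 3.48
eef_pos: [0.5629, -0.1249, 0.2791]
eef_rot: [0.004, 0.188, 0.982, -0.0]
wrist_force: [0.1, 2.6, 9.8]
opening: -0.002
grasp_force: 2.7
time_s: 3.9
eef_pos: [0.5575, -0.1445, 0.2838]
eef_rot: [0.008, 0.188, 0.982, -0.001]
wrist_force: [1.7, 7.8, 28.4]
opening: -0.002
grasp_force: 10.5
(array([  4.4, -48.2,   7.3]), array([0.0002, 0.0163, 0.0022]))
```

The shut fingers reach about 13 mm farther than `tip_reach`, so they touched the housing. I'll raise the tool before pushing.

```bash
sed -i 's/ctrl.tip_reach/.186/g' h.py; python3 -m pendant '[[[0,0,0,-8,0,0,0],[0,0,0,-14,0,0,0],[0,0,0,-14,0,0,0],[0,0,0,-14,0,0,0]]]'; python3 -c "
from h import *
print(rel(0,.010,.103))
import cv2
cv2.imwrite('pics/side3.png',cv2.resize(ctrl.camera('side')[120:320,230:470,::-1],(720,600)))"
```

```text
time_s: 4.23
eef_pos: [0.5537, -0.1436, 0.2896]
eef_rot: [0.001, 0.188, 0.982, -0.0]
wrist_force: [1.4, 0.3, -0.2]
opening: -0.001
grasp_force: 0.0
(array([  0.3, -47.6,   0.6]), array([-0.0002,  0.0015,  0.0014]))
```

View pics/side3.png

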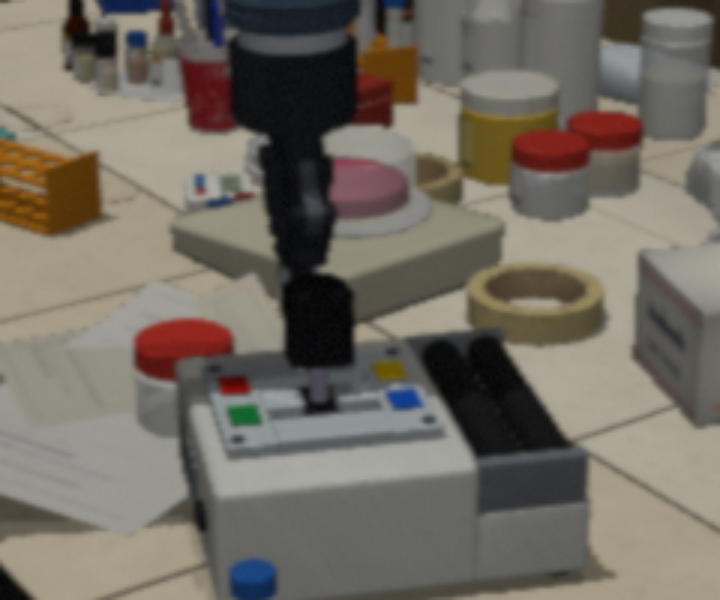

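The knob cap has moved to crop (318,290) and the lever is crossing. The tool carries no force, so I continue.

```bash
python3 -m pendant '[[[0,0,-6,0,0,0,0],[0,0,-12,0,0,0,0],[0,0,-18,0,0,0,0],[0,0,-24,0,0,0,0],[0,0,-24,0,0,0,0]]]';python3 -m pendant '[[[0,0,-5,0,0,0,0],[0,0,-10,0,0,0,0],[0,0,-14,0,0,0,0],[0,0,-14,0,0,0,0],[0,0,-14,0,0,0,0]]]'; python3 -c "
from h import *
print(rel(0,.010,.103),state()[0]['wrist_force'])
import cv2
cv2.imwrite('pics/side4.png',cv2.resize(ctrl.camera('side')[120:320,230:470,::-1],(720,600)))"
```

```text
time_s: 4.7
eef_pos: [0.545, -0.1672, 0.2902]
eef_rot: [0.001, 0.189, 0.982, -0.0]
wrist_force: [-1.8, 3.5, 11.2]
opening: -0.001
grasp_force: 5.6
time_s: 5.12
eef_pos: [0.5398, -0.1798, 0.2896]
eef_rot: [0.001, 0.189, 0.982, -0.0]
wrist_force: [0.7, 1.4, 8.9]
opening: -0.001
grasp_force: 3.5
(array([ 0.7, -8.9,  0.6]), array([0.0002, 0.0018, 0.0006])) [0.69252873 1.39759486 8.87942235]
```

View pics/side4.png

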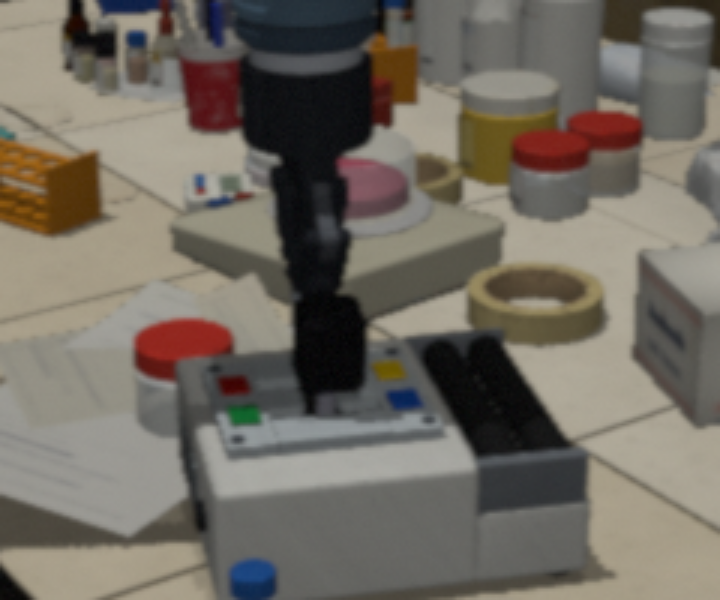

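The lever is past upright, with the cap at crop (330,305). I'll go on to the right stop.

```bash
python3 -m pendant '[[[0,0,-4,0,0,0,0],[0,0,-8,0,0,0,0],[0,0,-8,0,0,0,0],[0,0,-8,0,0,0,0]]]';python3 -m pendant '[[[0,0,-3,0,0,0,0],[0,0,-3,0,0,0,0],[0,0,-3,0,0,0,0]]]';python3 -m pendant '[[[0,0,-3,0,0,0,0],[0,0,-3,0,0,0,0],[0,0,-3,0,0,0,0]]]'; python3 -c "
from h import *
print(rel(0,.010,.103),state()[0]['wrist_force'])"
```

```text
time_s: 5.5
eef_pos: [0.5364, -0.1868, 0.2884]
eef_rot: [-0.0, 0.189, 0.982, 0.0]
wrist_force: [0.8, 1.3, 1.5]
opening: -0.002
grasp_force: 0.9
time_s: 5.75
eef_pos: [0.5353, -0.1893, 0.2883]
eef_rot: [-0.0, 0.188, 0.982, 0.0]
wrist_force: [2.6, 0.7, 1.6]
opening: 0.001
grasp_force: 1.0
time_s: 6.0
eef_pos: [0.5341, -0.192, 0.2883]
eef_rot: [-0.0, 0.188, 0.982, 0.0]
wrist_force: [1.6, 1.1, -0.3]
opening: -0.001
grasp_force: 1.0
(array([-0. ,  4.6, -0.7]), array([ 0.0001, -0.0008,  0.001 ])) [ 1.6006122   1.07819794 -0.28223173]
```

```bash
python3 -m pendant '[[[0,0,-3,0,0,0,0],[0,0,-3,0,0,0,0],[0,0,-3,0,0,0,0]]]';python3 -m pendant '[[[0,0,-3,0,0,0,0],[0,0,-3,0,0,0,0],[0,0,-3,0,0,0,0]]]'; python3 -c "
from h import *
print(rel(0,.010,.103),state()[0]['wrist_force'])
import cv2
a=cv2.resize(ctrl.camera('side')[120:320,230:470,::-1],(480,400));b=cv2.resize(ctrl.camera('top')[160:300,240:360,::-1],(320,373))
b=np.vstack([b,np.zeros((27,320,3),np.uint8)])
cv2.imwrite('pics/both5.png',np.hstack([a,b]))"
```

```text
time_s: 6.25
eef_pos: [0.533, -0.1945, 0.2883]
eef_rot: [-0.0, 0.188, 0.982, 0.0]
wrist_force: [1.5, 3.4, -1.4]
opening: 0.002
grasp_force: 2.0
time_s: 6.5
eef_pos: [0.532, -0.1966, 0.2882]
eef_rot: [-0.0, 0.188, 0.982, 0.001]
wrist_force: [3.7, 7.5, -2.3]
opening: 0.001
grasp_force: 3.5
(array([-0.2,  9.7, -0.8]), array([ 0.0021, -0.0011,  0.0012])) [ 3.68398573  7.51508311 -2.31538883]
```

View pics/both5.png

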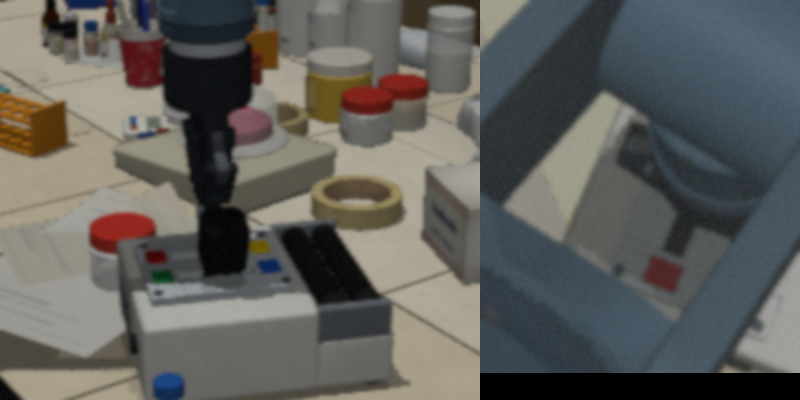

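The lever now leans right, with its cap at about (341,227) full-pixel. Comparing that with the predicted pixel.

Run:
```python
from h import *
print([(np.array(d["point"])*[640,480]).round(1).tolist()+[round(d["confidence"],2)] for d in ctrl.boxes_of("side","knob_mid")[:2]])
def P(fo,cr,s): return [*(G+R2@[np.sin(fo)*s,-np.sin(cr)*s*np.cos(fo)]),.01+s*np.cos(fo)*np.cos(cr)]
for cr in(.1,.15,.2,.25):
  for fo in(-.05,0,.05): print(cr,fo,proj("side",P(fo,cr,.122)).round(1),proj("side",P(fo,cr,.151)).round(1))
```

```text
[[345.4, 242.5, 0.89]]
0.1 -0.05 [332.6 234.7] [331.8 219.9]
0.1 0 [336.1 234.3] [336.1 219.4]
0.1 0.05 [339.6 234. ] [340.5 219.1]
0.15 -0.05 [333.2 236.6] [332.6 222.2]
0.15 0 [336.8 236.1] [337.  221.7]
0.15 0.05 [340.3 235.9] [341.4 221.4]
0.2 -0.05 [333.9 238.6] [333.5 224.6]
0.2 0 [337.5 238.2] [337.9 224.1]
0.2 0.05 [341.  237.9] [342.3 223.8]
0.25 -0.05 [334.6 240.8] [334.3 227.3]
0.25 0 [338.2 240.3] [338.8 226.8]
0.25 0.05 [341.7 240.1] [343.2 226.5]
```

Lateral lean is about 0.25 (right stop) and fore is about +0.05. Next I retract, rise and go over to the far side.

```bash
python3 -m pendant '[[[0,0,12,0,0,0,0],[0,0,15,-20,0,0,0],[0,0,15,-50,0,0,0],[0,0,15,-85,0,0,0],[0,0,15,-85,0,0,0]]]';python3 -m pendant '[[[0,-20,-10,0,0,0,0],[0,-40,-25,0,0,0,0],[0,-52,-42,0,0,0,0],[0,-52,-42,0,0,0,0],[0,-52,-42,0,0,0,0]]]'; python3 -c "
from h import *
print(rel(.052,-.028,.103),state()[0]['wrist_force'])
print([(np.array(d['point'])*[640,480]).round(1).tolist()+[round(d['confidence'],2)] for d in (ctrl.camera('side') is not None and ctrl.boxes_of('side','knob_mid'))])"
```

```text
time_s: 7.07
eef_pos: [0.5394, -0.1844, 0.3814]
eef_rot: [0.005, 0.188, 0.982, -0.003]
wrist_force: [1.3, 0.2, 1.1]
opening: -0.001
grasp_force: 0.0
time_s: 7.48
eef_pos: [0.5703, -0.2427, 0.3735]
eef_rot: [-0.0, 0.189, 0.982, -0.0]
wrist_force: [-0.2, -0.1, 0.3]
opening: 0.001
grasp_force: 0.0
(array([ 0.4,  0.3, 84.5]), array([-0.0009, -0.0005, -0.0003])) [-0.21511474 -0.14550371  0.34240691]
[[341.3, 241.6, 0.97]]
```

Knob reads fore about 0.02, cross about 0.25. I descend on the far side and push toward the near end.

```bash
python3 -m pendant '[[[0,0,0,30,0,0,0],[0,0,0,60,0,0,0],[0,0,0,82,0,0,0],[0,0,0,82,0,0,0],[0,0,0,82,0,0,0]]]';python3 -m pendant '[[[0,6,0,0,0,0,0],[0,12,0,0,0,0,0],[0,18,0,0,0,0,0],[0,22,0,0,0,0,0],[0,22,0,0,0,0,0]]]'; python3 -m pendant '[[[0,5,0,0,0,0,0],[0,10,0,0,0,0,0],[0,14,0,0,0,0,0],[0,14,0,0,0,0,0]]]';python3 -c "
from h import *
print(rel(-.002,-.028,.103))"
```

```text
time_s: 8.0
eef_pos: [0.5699, -0.2408, 0.2908]
eef_rot: [-0.002, 0.188, 0.982, 0.001]
wrist_force: [0.2, 0.5, 0.0]
opening: 0.003
grasp_force: 0.0
time_s: 8.42
eef_pos: [0.5499, -0.2338, 0.2935]
eef_rot: [0.002, 0.188, 0.982, -0.001]
wrist_force: [2.3, -0.3, 1.5]
opening: 0.002
grasp_force: 1.0
time_s: 8.75
eef_pos: [0.5364, -0.2283, 0.2919]
eef_rot: [-0.0, 0.188, 0.982, -0.0]
wrist_force: [2.3, -1.1, 3.8]
opening: -0.002
grasp_force: 1.6
(array([17.6, -0.5,  2.9]), array([-0.    , -0.0001,  0.0011]))
```

Pushing well, with a force of 2–4 N. I continue and lower the tool 3 mm.

```bash
python3 -m pendant '[[[0,4,0,3,0,0,0],[0,8,0,3,0,0,0],[0,12,0,3,0,0,0],[0,12,0,3,0,0,0]]]'; python3 -m pendant '[[[0,3,0,0,0,0,0],[0,6,0,0,0,0,0],[0,6,0,0,0,0,0]]]'; python3 -m pendant '[[[0,3,0,0,0,0,0],[0,3,0,0,0,0,0],[0,3,0,0,0,0,0]]]';python3 -c "
from h import *
ctrl.camera('side')
print(rel(-.002,-.028,.103))
print([(np.array(d['point'])*[640,480]).round(1).tolist()+[round(d['confidence'],2)] for d in ctrl.boxes_of('side','knob_mid')])
def P(fo,cr,s): return [*(G+R2@[np.sin(fo)*s,-np.sin(cr)*s*np.cos(fo)]),.01+s*np.cos(fo)*np.cos(cr)]
for fo in(-.32,-.25,-.2,-.1):print(fo,proj('side',P(fo,.25,.122))+[1.8,1.5])"
```

```text
time_s: 9.08
eef_pos: [0.5249, -0.2236, 0.288]
eef_rot: [-0.001, 0.188, 0.982, 0.0]
wrist_force: [2.7, -1.1, 1.9]
opening: -0.003
grasp_force: 1.2
time_s: 9.33
eef_pos: [0.5195, -0.2214, 0.288]
eef_rot: [-0.001, 0.188, 0.982, 0.0]
wrist_force: [1.4, -0.2, 0.0]
opening: -0.0
grasp_force: 1.0
time_s: 9.58
eef_pos: [0.5171, -0.2207, 0.2885]
eef_rot: [-0.0, 0.188, 0.982, 0.0]
wrist_force: [0.6, -0.5, -0.8]
opening: -0.002
grasp_force: 0.7
(array([-3. , -0.5, -0.5]), array([ 0.0001, -0.0009,  0.0012]))
[[317.4, 247.1, 0.96]]
-0.32 [317.46574767 246.85558622]
-0.25 [322.28716374 245.28988205]
-0.2 [325.78203601 244.32823327]
-0.1 [332.85217178 242.80919167]
```

```bash
for i in 1 2; do python3 -m pendant '[[[0,2,0,0,0,0,0],[0,2,0,0,0,0,0],[0,2,0,0,0,0,0]]]' | grep -E "eef_pos|wrist"; done
```

```text
eef_pos: [0.5157, -0.2201, 0.2888]
wrist_force: [3.2, -1.3, -1.3]
eef_pos: [0.5141, -0.2196, 0.2891]
wrist_force: [4.4, -2.5, -2.2]
```

```bash
for i in 1 2 3; do python3 -m pendant '[[[0,2,0,0,0,0,0],[0,2,0,0,0,0,0],[0,2,0,0,0,0,0]]]' | grep -E "eef_pos|wrist"; done
```

```text
eef_pos: [0.5126, -0.2191, 0.2894]
wrist_force: [8.1, -2.7, -2.7]
eef_pos: [0.5112, -0.2186, 0.2897]
wrist_force: [8.8, -3.0, -3.3]
eef_pos: [0.5097, -0.2181, 0.2901]
wrist_force: [9.4, -3.5, -4.2]
```

```bash
for i in 1 2; do python3 -m pendant '[[[0,2,0,0,0,0,0],[0,2,0,0,0,0,0],[0,2,0,0,0,0,0]]]' | grep -E "eef_pos|wrist"; done; python3 -c "
from h import *
ctrl.camera('side')
print([(np.array(d['point'])*[640,480]).round(1).tolist()+[round(d['confidence'],2)] for d in ctrl.boxes_of('side','knob_mid')])"
```

```text
eef_pos: [0.5082, -0.2176, 0.2903]
wrist_force: [12.4, -5.1, -3.9]
eef_pos: [0.5067, -0.2171, 0.2907]
wrist_force: [14.4, -5.5, -3.6]
[]
```

The push force is now about 15 N, far above the lever's friction, so it is at the stop. I'll back off and look.

```bash
python3 -m pendant '[[[0,-12,0,0,0,0,0],[0,-30,0,0,0,0,0],[0,-45,0,-10,0,0,0],[0,-45,0,-45,0,0,0],[0,-45,0,-80,0,0,0]]]' | grep wrist; python3 -m pendant '[[[0,0,30,-30,0,0,0],[0,0,65,-50,0,0,0],[0,0,105,-50,0,0,0],[0,0,145,-50,0,0,0],[0,0,180,-50,0,0,0]]]' | grep wrist; python3 -m pendant '[[[0,30,30,0,0,0,0],[0,60,60,0,0,0,0],[0,90,85,0,0,0,0],[0,90,85,0,0,0,0],[0,90,85,0,0,0,0]]]'; python3 -c "
from h import *
import cv2
a=ctrl.camera('side');b=ctrl.camera('top')
for c in('side','top'):print([(np.array(d['point'])*[640,480]).round(1).tolist()+[round(d['confidence'],2)] for d in ctrl.boxes_of(c,'knob_mid')])
def P(fo,cr,s): return [*(G+R2@[np.sin(fo)*s,-np.sin(cr)*s*np.cos(fo)]),.01+s*np.cos(fo)*np.cos(cr)]
for fo in(-.32,-.28,-.24):print(fo,proj('side',P(fo,.25,.122))+[1.8,1.5],proj('top',P(fo,.25,.122)))
cv2.imwrite('pics/end.png',np.hstack([cv2.resize(a[190:350,260:450,::-1],(400,337)),cv2.resize(b[150:320,220:470,::-1],(400,272)) if 0 else cv2.resize(b[150:318,250:450,::-1],(400,337))]))"
```

```text
wrist_force: [0.9, 0.1, -0.5]
wrist_force: [-0.0, 0.2, -0.3]
time_s: 12.78
eef_pos: [0.5593, 0.0493, 0.4185]
eef_rot: [-0.001, 0.186, 0.982, -0.0]
wrist_force: [0.0, -0.3, 0.0]
opening: -0.0
grasp_force: 0.0
[[316.5, 246.1, 0.58]]
[[339.1, 267.6, 0.85], [231.1, 245.6, 0.58], [336.3, 229.4, 0.57]]
-0.32 [317.46574767 246.85558622] [338.52787232 266.38455177]
-0.28 [320.20928606 245.92997405] [339.82035569 263.68079055]
-0.24 [322.98319122 245.0869695 ] [341.09465666 260.95040411]
```

View pics/end.png

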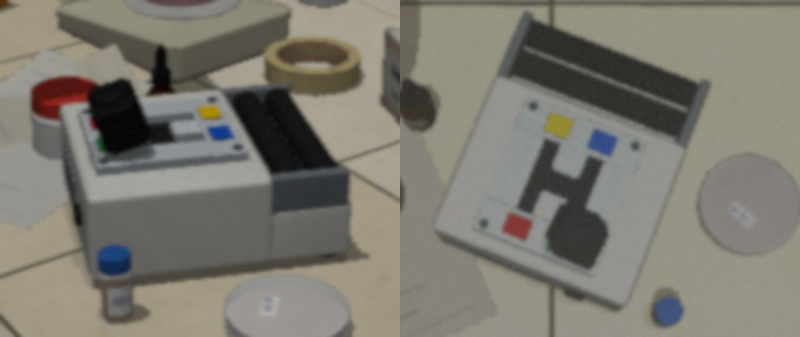

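The lever is fully home in the near right slot, with the knob covering the green tab. Both views match -0.32, the other objects are in place and the arm is clear.

```bash
python3 -c "
from bench import ctrl
print(ctrl.hand_in())"
```

```text
the job is handed in; nothing more can be done
None
```

The lever is across in the right-hand lane and fully home in the green-tabbed slot, pushed only; the arm is clear, the job is handed in (no verdict shown), and the one slip was the closed fingertips pressing on the mixer's top at about 28 N before I raised them.

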